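# Mix a blend: load the mixer drawer, shut it and hold the plunger at the gentle mark

## Robot

A 6-joint arm with a two-finger parallel gripper is mounted at the origin on the work surface. World frame = base frame: x ahead of the robot, y to its left, z up, the work surface at z = 0. Lengths are in m, angles in rad, forces in N, time in s.
With the tool pointing down it reaches from about 0.375 to 0.975 m from the base axis. Payload 3.8 kg.
Tool frame: the origin (TCP) lies midway between the tips of the shut fingers; the grasp point (between the pads) lies 19 mm behind it (bot.grip_point_offset is the z of the grasp point in the tool frame, in m); z points along the fingers, y is the line along which they close (so a half turn about z gives the same grasp; the last joint's range is limited). The gripper opens to 85 mm and grips with 20 to 120 N. Pads are 22 mm wide; open, the fingers measure 114 mm over their backs; the gripper's body (76 mm by 85 mm) begins 54 mm behind the grasp point. The pads swing forward as they close: fully open they stand 13 mm farther back than shut.
Start: joints at [1.147, 0.264, 1.604, -0, 1.274, -0.037], TCP at [0.255, 0.625, 0.231] pointing down, gripper open.
Joint ranges: [-2.63, 2.63], [-0.94, 2.18], [0.31, 2.57], [-1.31, 4.45], [0, 2.66], [-2.55, 2.55]. Speed limits (rad/s): [2.57, 2.57, 3.14, 3.14, 3.14, 3.14].

## Interface

Orientations are given as a rotation vector (axis times angle).
In Python, from workcell import sensors, optics, order, bot gives the robot as it stands.
- The arm moves only by the tool play_rows, never from a script. Its argument "commands" is a list of rows, each a list of 6 numbers: the shift along the tool's x, y, z in cm, then the turn, a rotation vector about the tool's x, y, z in rad. In form: [[dx, dy, dz, wx, wy, wz], ...]. A call has 1 to 5 rows; each row shifts and turns the commanded pose from where the row before left it, along the tool's axes as they then stand; what a row does not reach is not made up. A row lasts 1/12 s, in which the tool goes at most 41.7 mm and 7.16 degrees, less where a joint would pass 70% of its speed; a pose out of reach is approached as far as the arm can. A call with a gripper value outside its range is refused whole. "grip" is the closure, from 0 (fully open) to 1 (shut), set as the call begins (left out, the last holds). The fingers move at their own pace and stop on an object; "force" is the grip in N (left out, the last holds). Time passes only in rows, so rows that do not move let the fingers close. It gives the time, the measured TCP pose, the force, the opening and the grip force at its end, in the units of the state.
- sensors.read_state(): the state, without advancing time (a new reading comes with each control period).
- optics.read_camera(name): name is "scene" or "side" or "wrist"; returns the picture (384x512x3 uint8, red, green, blue); there is no depth.
- optics.camera_info(name): a dict with "mtx" (3x3 intrinsics, pixels), "R" (3x3) and "t" (3): a world point X has camera coordinates R X + t. Camera axes: x right, y down, z forward; pixel columns grow to the right and rows downward; lengths in m; the calibration is good to about 2 mm. A picture is of the moment at which its call begins: read the wrist's pose just before it. camera_info takes no time and is no camera call; for the wrist camera it gives the pose at the moment of the call.
- order.finish_job(): hands the job in; it is judged then, once.
The state is a dict: "time": time; "q": joint angles; "joint_vel": joint speeds; "joint_torque": joint torques, N m; "tool_pos": TCP position; "tcp_rot": TCP orientation; "wrist_force": force on the tool from outside, world axes, zero at the start; "torque": the same for the moment, N m; "width": opening from 0.0 (shut) to 1.0 (fully open); "grip_force": force on a finger pad.
Only numpy, scipy, OpenCV 4.12 (cv2) and the standard library are available. Lean on these libraries where they do the work, as an engineer would, in place of code of your own. Each camera call takes 0.05 s, during which the arm holds its last target. There are 200 camera calls.

## Task

Stand the amber bottle with the white dropper top upright in the round blue seat of the mixer's open drawer, let go of it, and push the drawer fully shut, leaving the other bottles and the mortar undisturbed. Only once the drawer is shut, press the red spring-loaded plunger on the control box half-way down with the fingertips, until its top is level with the tops of the two green pegs beside it (the gentle speed), and finish while still holding it there: do not let it spring back up and never press it right down.

Things in the scene. Friction and masses are not known exactly. Their poses are not given: they have to be found in the camera images.
- bottle_mid (a point): Centre, half-way up, of the bottle to be mixed: amber glass, white collar and white dropper bulb, standing, 84 mm tall, 60 g nominal; body 30 mm in diameter from the foot up to 52 mm, then a narrower collar (20 mm) and bulb (13 mm). The point is 42 mm above its foot; z is its upright axis.
- black_a_mid (a point): Centre (42 mm above its foot) of a bystander bottle of the same shape and size but with a black collar and bulb; loose, leave it alone. It, its twin and the white-topped bottle stand 80 mm or more apart and may be in each other's places.
- black_b_mid (a point): Centre (42 mm above its foot) of the second black-topped bystander bottle; loose, leave it alone.
- reagent_mid (a point): Centre (50 mm above its foot) of a loose clear reagent bottle with cork stopper, 64 mm in diameter, 105 mm tall; a bystander.
- mortar: White ceramic mortar bowl, loose, 90 mm in diameter, 60 mm tall, origin at the centre of its underside; a bystander.
- mixer: Bench mixer: fixed white box 200 mm deep (x), 170 mm wide (y), 120 mm tall, origin at the centre of its underside. Its own -x side is the open face (100 mm from the origin, facing roughly to the robot) out of which the drawer slides, along its own -x.
- drawer (a joint): How far the mixer's drawer is pulled out, m: 0 fully shut, 0.16 all the way out; starts open at 0.138 to 0.152. It slides stiffly (about 1.2 N friction) and stays where it is left; it has no latch or spring.
- drawer_seat (a point): Centre of the floor of the round blue seat the bottle stands in; 18 mm above the table, moves with the drawer. Ring 42 mm inner, 50 mm outer diameter, 12 mm high. It lies 72 mm behind the inner face of the drawer front and starts 66 to 80 mm in front of the mixer face; 30 mm high drawer walls stand 65 mm to either side. Its x axis is the direction in which the drawer closes, y across, z up.
- drawer_front (a point): Point on the outer, robot-facing surface of the drawer's flat grey front panel, at mid-width, 80 mm above the table; same axes as drawer_seat (push along +x to close). The panel is 15 mm thick, 166 mm wide and spans 10 to 106 mm above the table. The dark pull strip low on it is flat.
- plunger (a joint): How far the red plunger is pressed down, m: 0 released (up), 0.012 level with the pegs, 0.024 bottomed. The spring pushes back with 3 N at 0, 6.6 N at 0.012 and 10.2 N at 0.024.
- plunger_top (a point): Centre of the top of the red plunger's round head (moves with it): 40 mm in diameter, 12 mm thick, pressed straight down. Released it is 90 mm above the table, 40 mm above the grey control box (110 x 110 x 50 mm, fixed).
- peg_level (a point): Point on the plunger's axis at the height of the tops of the two green pegs, 78 mm above the table, where the plunger's top must be held. The pegs (9 mm in diameter) stand 40 mm to either side along this point's y axis.
Things that resemble listed ones, but are neither listed nor needed, are in the scene too. Leave any purple look-alike of the part that bears bottle_mid alone.

How it is judged:
By the outcome, as a careful person would: the job done as asked, in the order asked, and still so for the second after the job is handed in, while the arm keeps its last pose, push and grip.
It also fails if it takes over 54 s, if anything falls off the work surface, if the arm or the gripper's body presses on something with over 40 N, if the wrist force passes 120 N, or if a joint passes its speed limit or range.

## Working session

There is one attempt and no reset: what is moved stays moved. The work goes in short steps, Python scripts to look and compute and a tool call to move; the robot and the scene stay as the last step left them, time stands still between calls to the robot, and variables do not carry over. Pictures are saved under pics/ and viewed, at most 10 in all, crops included, and the job is handed in when it is done.

Besides the shell and the picture viewer there is one more tool, called after "Call:" by a JSON object that holds its "op" and its "data". play_rows: Moves the arm, as the interface text tells. Its arguments: {"type":"object","properties":{"commands":{"type":"array","items":{"type":"array","items":{"type":"number"}}},"grip":{"type":"number"},"force":{"type":"number"}},"required":["commands"]}

```bash
mkdir -p pics; cat > h.py <<'E'
import numpy as np, cv2
from scipy.spatial.transform import Rotation as Ro
from workcell import sensors, optics, order, bot
def snap(n,f):
    i=optics.camera_info(n); im=optics.read_camera(n); cv2.imwrite('pics/'+f,im[:,:,::-1]); return im,i
def ray(i,u,v,z):
    K,R,t=map(np.array,(i['mtx'],i['R'],i['t'])); d=R.T@np.linalg.inv(K)@[u,v,1]; c=-R.T@t
    return c+d*(z-c[2])/d[2]
def proj(i,X):
    K,R,t=map(np.array,(i['mtx'],i['R'],i['t'])); p=K@(R@np.array(X)+t); return p[:2]/p[2]
def tri(obs):
    A=[];b=[]
    for i,u,v in obs:
        K,R,t=map(np.array,(i['mtx'],i['R'],i['t'])); P=K@np.c_[R,t]
        for r in (u*P[2]-P[0],v*P[2]-P[1]): A.append(r[:3]);b.append(-r[3])
    return np.linalg.lstsq(np.array(A),np.array(b),rcond=None)[0]
E
python3 - <<'E'
from h import *
a,i=snap('scene','s1.png');b,j=snap('side','d1.png')
cv2.imwrite('pics/sd.png',cv2.resize(np.hstack([a,b]),None,fx=.78,fy=.78)[:,:,::-1])
for k in (i,j): print(-np.array(k['R']).T@k['t'], np.array(k['R'])[2])
print(sensors.read_state())
E
```

```text
[1.21576002 0.24580319 1.07524433] [-0.49735759 -0.22479382 -0.83791597]
[ 0.2872337  -0.98826792  0.83407489] [ 0.26800451  0.74651298 -0.609009  ]
{'time': 0.1, 'q': array([ 1.14708532e+00,  2.64670616e-01,  1.60525274e+00,  2.26192208e-05,
        1.27372018e+00, -3.68923342e-02]), 'joint_vel': array([-6.98617287e-05, -2.65289295e-03, -2.50750362e-03, -6.43577373e-04,
        4.35232333e-04,  1.56159819e-03]), 'joint_torque': array([-1.73290255e-05, -5.16705287e+01, -3.68590415e+01, -7.40858877e-05,
        6.24400098e-03, -5.87299489e-07]), 'tool_pos': array([0.25435267, 0.62451675, 0.23008312]), 'tcp_rot': array([-0.60374816, -3.08253292,  0.00312823]), 'wrist_force': array([-0.59948368, -0.65302632, -0.32431517]), 'torque': array([ 0.03537918,  0.02148072, -0.02161475]), 'grip_force': 0.0, 'width': 1.0028280525602498}
```

View pics/s1.png

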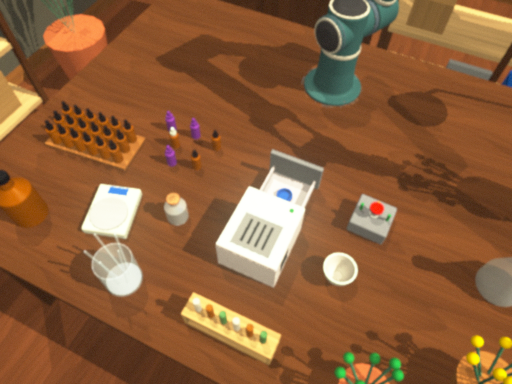

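View pics/d1.png

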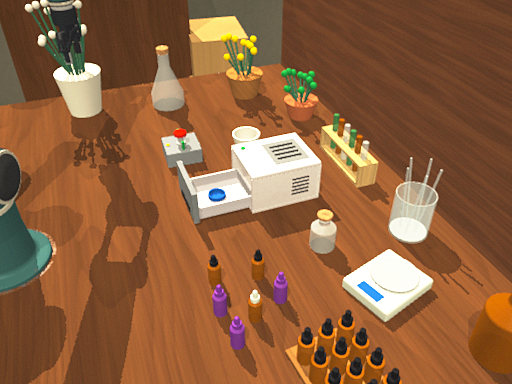

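Scene: the white-topped amber bottle is at about (174,137), with its side view at (255,305). Possible confusions are purple (170,120), (195,127), (170,157), black-topped (216,138), (196,158), and the rack at (95,130). I chose the one with the white top and will check it in a close crop.

```bash
python3 - <<'E'
from h import *
a=cv2.imread('pics/s1.png');b=cv2.imread('pics/d1.png')
def c(m,x,y,w,h,s): return cv2.resize(m[y:y+h,x:x+w],None,fx=s,fy=s,interpolation=cv2.INTER_CUBIC)
def p(m,W,H):
    o=np.zeros((H,W,3),np.uint8); o[:m.shape[0],:m.shape[1]]=m; return o
t=np.hstack([c(a,150,100,80,75,5),c(b,195,240,100,75,4)[:300]and 0]) if 0 else None
A=c(a,150,100,80,75,4);B=c(b,195,240,100,115,4)
D=c(b,155,120,100,105,4); E=c(a,255,145,150,100,2.6)
cv2.imwrite('pics/c1.png',np.hstack([p(A,400,600)+0,p(B,400,600)]))
o=np.hstack([p(A,400,600),p(B,400,600)]); o[310:310+260,:390]=E; cv2.imwrite('pics/c1.png',o)
cv2.imwrite('pics/c2.png',D)
E
```

```text
(no output)
```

View pics/c1.png

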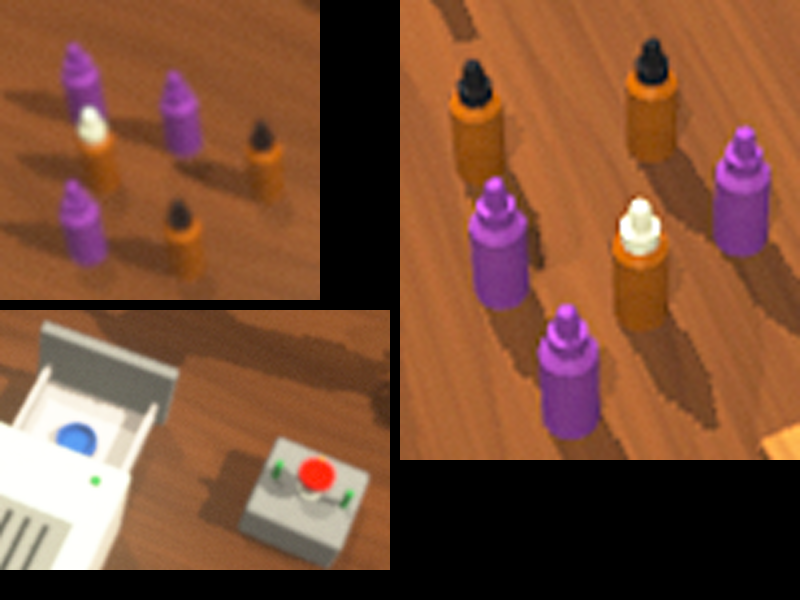

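View pics/c2.png

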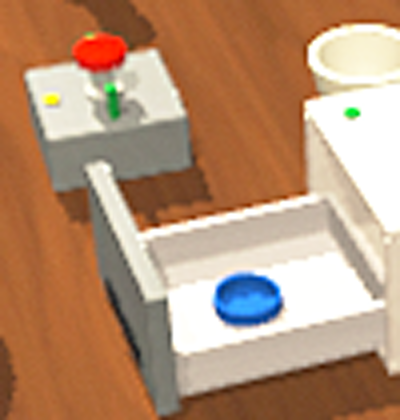

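The crop confirms it: amber body with a white top, at scene (173,128) and side (255,291). The seat is at side (217,193), and the plunger is at scene (377,208) and side (180,132).

```bash
python3 - <<'E'
from h import *
i=optics.camera_info('scene');j=optics.camera_info('side')
np.set_printoptions(precision=4,suppress=True)
A=lambda x,y:(150+x/4,100+y/4);B=lambda x,y:(195+(x-400)/4,240+y/4)
Ee=lambda x,y:(255+x/2.6,145+(y-310)/2.6);D=lambda x,y:(155+x/4,120+y/4)
for n,p,q,z in [('white',A(92,112),B(640,206),.084),
 ('purp1',A(75,47),B(493,184),.084),('purp2',A(175,76),B(743,133),.084),('purp3',A(73,184),B(566,310),.084),
 ('blk1',A(262,127),B(652,43),.084),('blk2',A(180,205),B(474,65),.084),
 ('panelL',Ee(43,322),D(160,297),.106),('panelR',Ee(178,370),D(98,165),.106),
 ('plung',Ee(317,473),D(99,49),.09),('pegA',Ee(279,465),None,.078),('pegB',Ee(348,493),D(112,88),.078),('seat',Ee(77,436),D(248,292),.030)]:
    print(n,p,ray(i,*p,z)[:2], ray(j,*q,z)[:2] if q else '', tri([(i,*p),(j,*q)]) if q else '')
E
```

```text
white (173.0, 128.0) [ 0.5098 -0.3702] [ 0.5129 -0.3744] [ 0.5117 -0.372   0.0829]
purp1 (168.75, 111.75) [ 0.4549 -0.4205] [ 0.4468 -0.3342] [ 0.4548 -0.385   0.1233]
purp2 (193.75, 119.0) [ 0.4465 -0.3306] [ 0.5816 -0.3461] [ 0.5353 -0.3397  0.1203]
purp3 (168.25, 146.0) [ 0.58   -0.3438] [ 0.4567 -0.4233] [ 0.4949 -0.3793  0.0028]
blk1 (215.5, 131.75) [ 0.4636 -0.2408] [ 0.5603 -0.2657] [ 0.5283 -0.2532  0.1043]
blk2 (195.0, 151.25) [ 0.5615 -0.2591] [ 0.4621 -0.2477] [ 0.4953 -0.2542  0.061 ]
panelL (271.53846153846155, 149.6153846153846) [ 0.4684 -0.0437] [ 0.4752 -0.0429] [ 0.4733 -0.0439  0.1085]
panelR (323.46153846153845, 168.07692307692307) [0.4645 0.1223] [0.4731 0.1176] [0.4707 0.1206 0.107 ]
plung (376.9230769230769, 207.69230769230768) [0.5166 0.3044] [0.5151 0.3005] [0.5156 0.3044 0.088 ]
pegA (362.3076923076923, 204.6153846153846) [0.5165 0.2644]  
pegB (388.8461538461538, 215.3846153846154) [0.5179 0.3427] [0.5145 0.2603] [0.5165 0.3367 0.044 ]
seat (284.61538461538464, 193.46153846153845) [0.5486 0.0401] [0.5536 0.04  ] [0.552  0.0395 0.0317]
```

Call:
{"op": "play_rows", "data": {"commands": [[0, -3.5, 0, 0, 0, -0.097], [0, -4, 0, 0, 0, -0.097], [0, -4, 0, 0, 0, -0.097], [0, -4, 0, 0, 0, -0.096], [0, -4, 0, 0, 0, 0]], "grip": 0, "force": 30}}

```text
time: 0.52
tool_pos: [0.2172, 0.4332, 0.2303]
tcp_rot: [0.009, -3.141, 0.002]
wrist_force: [1.3, -0.5, -0.3]
width: 0.998
grip_force: 0.0
```

Call:
{"op": "play_rows", "data": {"commands": [[-3, -2.8, 0, 0, 0, 0], [-3, -2.8, 0, 0, 0, 0], [-3, -2.8, 0, 0, 0, 0], [-3, -2.8, 0, 0, 0, 0], [-3, -2.8, 0, 0, 0, 0]]}}

```text
time: 0.93
tool_pos: [0.3692, 0.2936, 0.2312]
tcp_rot: [-0.001, 3.141, 0.0]
wrist_force: [-0.5, 1.3, -0.4]
width: 0.998
grip_force: 0.0
```

Call:
{"op": "play_rows", "data": {"commands": [[-2, -3.6, 0, 0, 0, 0], [-2, -3.6, 0, 0, 0, 0], [-2, -3.6, 0, 0, 0, 0], [-2, -3.6, 0, 0, 0, 0], [-2, -3.6, 0, 0, 0, 0]]}}

```text
time: 1.35
tool_pos: [0.4688, 0.1133, 0.231]
tcp_rot: [0.0, -3.141, -0.0]
wrist_force: [-0.2, 0.7, 0.1]
width: 1.0
grip_force: 0.0
```

Call:
{"op": "play_rows", "data": {"commands": [[-0.5, -4, 0, 0, 0, 0], [-0.5, -4, 0, 0, 0, 0], [-0.5, -4, 0, 0, 0, 0], [-0.5, -4, 0, 0, 0, 0], [0, -4, 0, 0, 0, 0]]}}

```text
time: 1.77
tool_pos: [0.4887, -0.0867, 0.231]
tcp_rot: [-0.0, 3.141, 0.0]
wrist_force: [1.1, 0.6, -0.2]
width: 1.0
grip_force: 0.0
```

Call:
{"op": "play_rows", "data": {"commands": [[-0.5, -4, 0, 0, 0, 0], [-0.5, -4, 0, 0, 0, 0], [0, -4, 0, 0, 0, 0], [0, -2, 0, 0, 0, 0], [0, 0, 0, 0, 0, 0]]}}

```text
time: 2.18
tool_pos: [0.4981, -0.2288, 0.2307]
tcp_rot: [-0.007, -3.141, 0.002]
wrist_force: [0.3, 0.4, 0.4]
width: 0.999
grip_force: 0.0
```

Call:
{"op": "play_rows", "data": {"commands": [[-0.4, -4, 0, 0, 0, 0], [-0.4, -4, 0, 0, 0, 0], [-0.4, -4, 0, 0, 0, 0], [0, -2.2, 0, 0, 0, 0], [0, 0, 0, 0, 0, 0]]}}

```text
time: 2.6
tool_pos: [0.5104, -0.3701, 0.2305]
tcp_rot: [-0.004, -3.141, 0.002]
wrist_force: [-0.5, 0.6, 0.0]
width: 1.0
grip_force: 0.0
```

```bash
python3 - <<'E'
from h import *
s=sensors.read_state(); im,i=snap('wrist','w1.png'); print(s['tool_pos'],s['tcp_rot'])
for X in [(.511,-.372,.084),(.511,-.372,.0)]: print(proj(i,X))
np.savez('w1.npz',**{k:np.array(v) for k,v in i.items()})
E
```

```text
[ 0.51039241 -0.37010256  0.23050333] [-4.40661569e-03 -3.14092780e+00  1.78781252e-03]
[251.14219435 181.02729129]
[251.54231127 161.19717298]
```

View pics/w1.png

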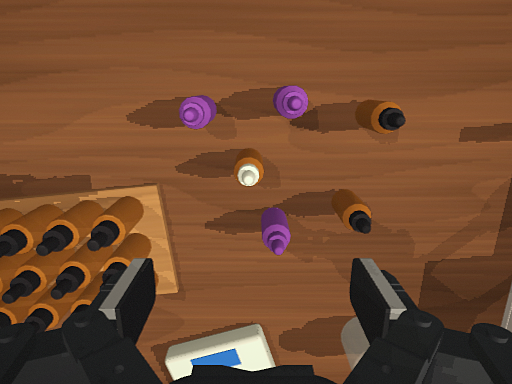

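The wrist view has the white bulb at about (248,180) in a clear gap, the purple ones at (198,112), (292,102) and (277,240), and the rack's right edge at about (170,250).

```bash
python3 - <<'E'
from h import *
i=dict(np.load('w1.npz')); np.set_printoptions(precision=4,suppress=True)
for n,u,v,z in [('white',248.5,179,.084),('collar',249,174,.06),('p',277,248,.084),('rack',158,187,.02),('rack2',178,290,.02),('rackbulb',109,232,.11)]: print(n,ray(i,u,v,z))
im=cv2.cvtColor(cv2.imread('pics/w1.png')[150:195,225:275],cv2.COLOR_BGR2HSV)
m=(im[...,1]<70)&(im[...,2]>150); ys,xs=np.nonzero(m); print(xs.min()+225,xs.max()+225,ys.min()+150,ys.max()+150)
E
```

```text
white [ 0.5091 -0.3743  0.084 ]
collar [ 0.5106 -0.3742  0.06  ]
p [ 0.5765 -0.3478  0.084 ]
rack [ 0.5351 -0.4737  0.02  ]
rack2 [ 0.6643 -0.4609  0.02  ]
rackbulb [ 0.5483 -0.4922  0.11  ]
238 258 164 185
```

Call:
{"op": "play_rows", "data": {"commands": [[0, -0.35, 3, 0, 0, 0], [0, 0, 4, 0, 0, 0], [0, 0, 4, 0, 0, 0], [0, 0, 3, 0, 0, 0], [0, 0, 0, 0, 0, 0]]}}

```text
time: 3.07
tool_pos: [0.5056, -0.364, 0.083]
tcp_rot: [0.002, -3.13, -0.016]
wrist_force: [-0.6, 1.0, -0.6]
width: 1.0
grip_force: 0.0
```

Call:
{"op": "play_rows", "data": {"commands": [[0, 0, 2, 0, 0, 0], [0, 0, 2, 0, 0, 0], [0, 0, 1.8, 0, 0, 0], [0, 0, 1, 0, 0, 0], [0, 0, 0, 0, 0, 0]]}}

```text
time: 3.48
tool_pos: [0.5099, -0.3682, 0.0222]
tcp_rot: [0.002, -3.139, -0.004]
wrist_force: [-0.3, 0.2, -0.5]
width: 1.002
grip_force: 0.0
```

Call:
{"op": "play_rows", "data": {"commands": [[0, 0, 0, 0, 0, 0], [0, 0, 0, 0, 0, 0], [0, 0, 0, 0, 0, 0], [0, 0, 0, 0, 0, 0], [0, 0, 0, 0, 0, 0]], "grip": 1, "force": 30}}

```text
time: 3.9
tool_pos: [0.5115, -0.3709, 0.0247]
tcp_rot: [-0.0, 3.14, -0.003]
wrist_force: [0.1, 0.5, 3.7]
width: 0.338
grip_force: 31.9
```

Call:
{"op": "play_rows", "data": {"commands": [[0, 0, 0, 0, 0, 0], [0, 0, 0, 0, 0, 0], [0, 0, 0, 0, 0, 0], [0, 0, 0, 0, 0, 0], [0, 0, 0, 0, 0, 0]]}}

```text
time: 4.32
tool_pos: [0.5116, -0.371, 0.0247]
tcp_rot: [0.0, 3.14, -0.002]
wrist_force: [-0.3, 0.0, 6.1]
width: 0.337
grip_force: 32.2
```

Call:
{"op": "play_rows", "data": {"commands": [[0, 0, -1, 0, 0, 0], [0, 0, -3, 0, 0, 0], [0, 0, -4, 0, 0, 0], [0, 0, -4, 0, 0, 0], [0, 0, -4, 0, 0, 0]]}}

```text
time: 4.73
tool_pos: [0.5097, -0.3694, 0.1843]
tcp_rot: [0.0, -3.14, -0.002]
wrist_force: [1.2, -0.1, -0.8]
width: 0.341
grip_force: 32.0
```

Call:
{"op": "play_rows", "data": {"commands": [[-0.3, 3.5, -0.5, 0, 0, 0], [-0.4, 4, 0, 0, 0, 0], [-0.4, 4, 0, 0, 0, 0], [-0.4, 4, 0, 0, 0, 0], [-0.4, 4, 0, 0, 0, 0]]}}

```text
time: 5.15
tool_pos: [0.5289, -0.1734, 0.1885]
tcp_rot: [-0.001, -3.141, -0.001]
wrist_force: [1.3, 0.1, 0.0]
width: 0.338
grip_force: 32.0
```

Call:
{"op": "play_rows", "data": {"commands": [[-0.4, 4, 0, 0, 0, 0], [-0.4, 4, 0, 0, 0, 0], [-0.4, 4, 0, 0, 0, 0], [-0.4, 4, 0, 0, 0, 0], [-0.4, 4, 0, 0, 0, 0]]}}

```text
time: 5.57
tool_pos: [0.5488, 0.0268, 0.1884]
tcp_rot: [0.0, -3.141, 0.0]
wrist_force: [0.9, -0.8, -0.9]
width: 0.341
grip_force: 32.0
```

Call:
{"op": "play_rows", "data": {"commands": [[-0.3, 1.6, 0, 0, 0, 0], [0, 0, 0, 0, 0, 0], [0, 0, 0, 0, 0, 0], [0, 0, 0, 0, 0, 0]]}}

```text
time: 5.9
tool_pos: [0.5521, 0.0403, 0.1882]
tcp_rot: [0.001, -3.141, 0.001]
wrist_force: [-0.2, 0.0, -0.9]
width: 0.338
grip_force: 32.1
```

```bash
python3 - <<'E'
from h import *
s=sensors.read_state(); im,i=snap('wrist','w2.png'); print(s['tool_pos'],s['tcp_rot'],s['width'],s['wrist_force'])
np.savez('w2.npz',**{k:np.array(v) for k,v in i.items()})
a,ii=snap('side','d2.png'); b,jj=snap('scene','s2.png')
def c(m,x,y,w,h,s): return cv2.resize(m[y:y+h,x:x+w],None,fx=s,fy=s,interpolation=cv2.INTER_CUBIC)
o=np.zeros((590,800,3),np.uint8); o[:384,:512]=im
o[:384,512:800]=c(a,170,85,72,96,4); o[390:590,:400]=c(b,250,130,100,50,4); o[390:590,400:800]=c(a,150,140,100,50,4)
cv2.imwrite('pics/m2.png',o[:,:,::-1])
E
```

```text
[0.55213172 0.04027866 0.18815112] [ 6.53465649e-04 -3.14081150e+00  1.01480020e-03] 0.33756004826148783 [-0.22889041  0.01743526 -0.90887266]
```

View pics/m2.png

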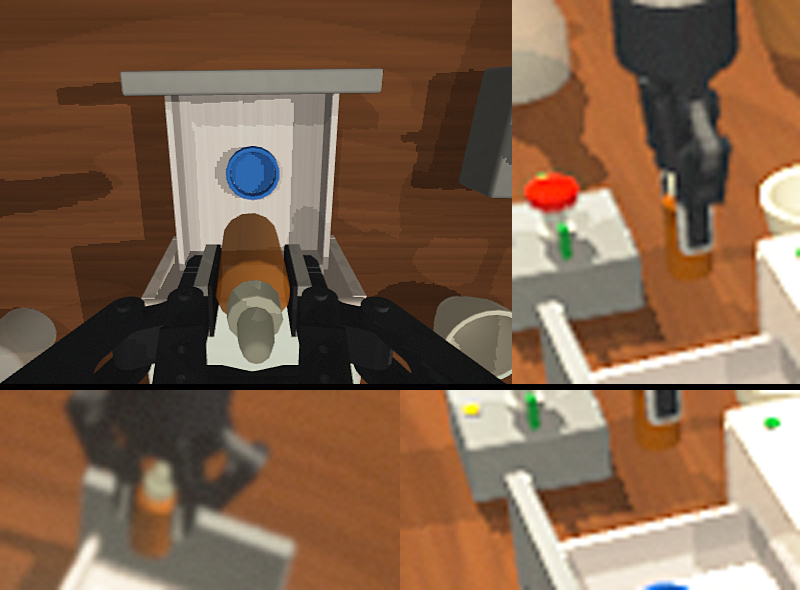

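```bash
python3 - <<'E'
from h import *
i=dict(np.load('w2.npz')); np.set_printoptions(precision=4,suppress=True)
im=cv2.cvtColor(cv2.imread('pics/w2.png'),cv2.COLOR_BGR2HSV)
m=((im[...,0]>95)&(im[...,0]<130)&(im[...,1]>120)).astype(np.uint8); ys,xs=np.nonzero(m); print(xs.min(),xs.max(),ys.min(),ys.max())
c=cv2.fitEllipse(max(cv2.findContours(m,0,2)[0],key=len)); print(c)
for z in (.018,.024,.030): print(ray(i,*c[0],z))
for u,v in [(121,73),(382,69),(123,95),(382,91)]: print(ray(i,u,v,.106))
for x in (.55,.552,.556): print(proj(i,(x,.0403,.188-.0247)), proj(i,(x-.015,.0403,.188-.0247)))
E
```

```text
1 498 146 383
((252.2165985107422, 172.60498046875), (52.001644134521484, 52.536163330078125), 6.192112445831299)
[0.5509 0.0393 0.018 ]
[0.5494 0.0394 0.024 ]
[0.5479 0.0394 0.03  ]
[ 0.4652 -0.0425  0.106 ]
[0.4628 0.1201 0.106 ]
[ 0.4784 -0.0428  0.106 ]
[0.4759 0.1217 0.106 ]
[253.4879 235.9087] [253.5396 209.7744]
[253.4812 239.2945] [253.5326 213.3364]
[253.4679 245.999 ] [253.5186 220.3878]
```

Call:
{"op": "play_rows", "data": {"commands": [[0.1, -0.08, 3, 0, 0, 0], [0, 0, 4, 0, 0, 0], [0, 0, 3, 0, 0, 0], [0, 0, 1, 0, 0, 0], [0, 0, 0, 0, 0, 0]]}}

```text
time: 6.47
tool_pos: [0.5484, 0.039, 0.0748]
tcp_rot: [-0.002, -3.134, 0.0]
wrist_force: [-0.0, -0.1, 0.3]
width: 0.336
grip_force: 32.0
```

Call:
{"op": "play_rows", "data": {"commands": [[0, 0, 1, 0, 0, 0], [0, 0, 1, 0, 0, 0], [0, 0, 1, 0, 0, 0], [0, 0, 0.3, 0, 0, 0], [0, 0, 0, 0, 0, 0]]}}

```text
time: 6.88
tool_pos: [0.5511, 0.0401, 0.0446]
tcp_rot: [0.0, -3.14, 0.0]
wrist_force: [-0.8, 0.6, -0.6]
width: 0.339
grip_force: 32.1
```

```bash
python3 - <<'E'
from h import *
s=sensors.read_state(); im,i=snap('wrist','w3.png'); print(s['tool_pos'],s['tcp_rot'],s['width'],s['wrist_force'])
a,ii=snap('side','d3.png'); b,jj=snap('scene','s3.png')
def c(m,x,y,w,h,s): return cv2.resize(m[y:y+h,x:x+w],None,fx=s,fy=s,interpolation=cv2.INTER_CUBIC)
o=np.zeros((590,800,3),np.uint8); o[:384,:512]=im
o[:384,512:800]=c(a,180,120,72,96,4); o[390:590,:400]=c(b,250,150,100,50,4); o[390:590,400:800]=c(a,170,165,100,50,4)
cv2.imwrite('pics/m3.png',o[:,:,::-1])
E
```

```text
[0.55106036 0.04007171 0.04463264] [ 4.30820287e-04 -3.14033228e+00  1.04659521e-04] 0.33887318867473076 [-0.82514498  0.62552884 -0.62533366]
```

View pics/m3.png

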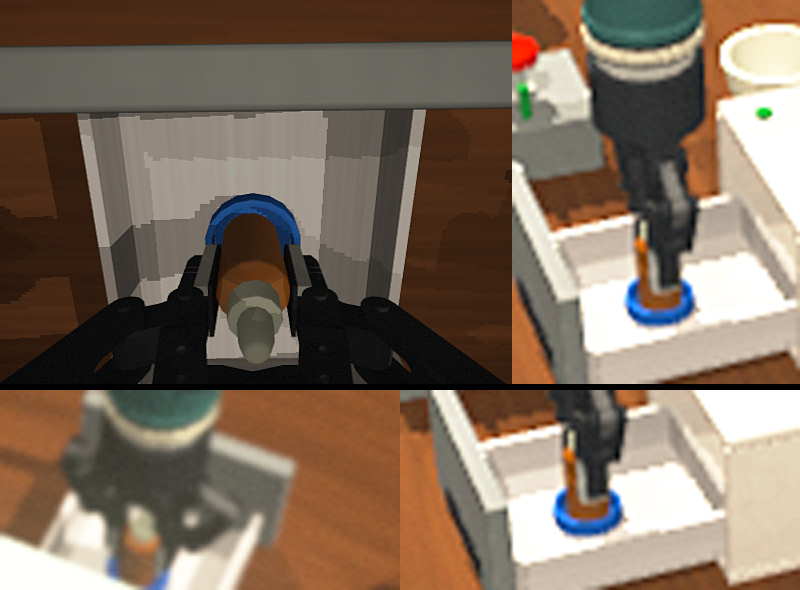

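The bottle foot is inside the blue ring (wrist view, ring at (252,225)). I'll lower the last 2 mm and release.

Call:
{"op": "play_rows", "data": {"commands": [[0, 0, 0.1, 0, 0, 0], [0, 0, 0.1, 0, 0, 0], [0, 0, 0.05, 0, 0, 0], [0, 0, 0, 0, 0, 0], [0, 0, 0, 0, 0, 0]]}}

```text
time: 7.45
tool_pos: [0.5516, 0.0401, 0.0429]
tcp_rot: [-0.0, 3.141, 0.0]
wrist_force: [0.6, -0.6, -1.1]
width: 0.34
grip_force: 32.1
```

Call:
{"op": "play_rows", "data": {"commands": [[0, 0, 0, 0, 0, 0], [0, 0, 0, 0, 0, 0], [0, 0, 0, 0, 0, 0], [0, 0, 0, 0, 0, 0], [0, 0, 0, 0, 0, 0]], "grip": 0.3}}

```text
time: 7.87
tool_pos: [0.5517, 0.0401, 0.0429]
tcp_rot: [-0.0, 3.141, -0.0]
wrist_force: [-0.2, -0.2, 0.2]
width: 0.703
grip_force: 0.0
```

Call:
{"op": "play_rows", "data": {"commands": [[0, 0, -1, 0, 0, 0], [0, 0, -2, 0, 0, 0], [0, 0, -3, 0, 0, 0], [0, 0, -4, 0, 0, 0], [0, 0, -4, 0, 0, 0]]}}

```text
time: 8.28
tool_pos: [0.5504, 0.04, 0.1839]
tcp_rot: [0.0, -3.139, 0.0]
wrist_force: [0.9, -0.5, 1.3]
width: 0.701
grip_force: 0.0
```

Call:
{"op": "play_rows", "data": {"commands": [[3, 0, 0, 0, 0, 0], [3.5, 0, 0, 0, 0, 0], [3.5, 0, 0, 0, 0, 0], [2.5, 0, 0, 0, 0, 0], [0, 0, 0, 0, 0, 0]], "grip": 1}}

```text
time: 8.7
tool_pos: [0.4218, 0.0401, 0.1825]
tcp_rot: [0.001, -3.139, 0.0]
wrist_force: [-0.5, -0.2, -0.4]
width: 0.007
grip_force: 0.0
```

Call:
{"op": "play_rows", "data": {"commands": [[0, 0, 2, 0, 0, 0], [0, 0, 4, 0, 0, 0], [0, 0, 4, 0, 0, 0], [0, 0, 1.3, 0, 0, 0], [0, 0, 0, 0, 0, 0]]}}

```text
time: 9.12
tool_pos: [0.4233, 0.0399, 0.0663]
tcp_rot: [0.0, -3.134, 0.0]
wrist_force: [-1.0, -0.2, 0.2]
width: 0.003
grip_force: 0.0
```

Call:
{"op": "play_rows", "data": {"commands": [[0, 0, 0, 0, 0, 0], [-0.5, 0, 0, 0, 0, 0], [-0.7, 0, 0, 0, 0, 0], [-0.7, 0, 0, 0, 0, 0], [-0.5, 0, 0, 0, 0, 0]]}}

```text
time: 9.53
tool_pos: [0.4533, 0.0401, 0.0715]
tcp_rot: [-0.0, 3.138, 0.0]
wrist_force: [-1.2, 0.5, 1.2]
width: 0.002
grip_force: 0.9
```

```bash
python3 - <<'E'
from h import *
s=sensors.read_state();print(s['tool_pos'],s['tcp_rot'],s['width'],s['wrist_force'])
a,ii=snap('side','d4.png'); b,jj=snap('scene','s4.png')
def c(m,x,y,w,h,s): return cv2.resize(m[y:y+h,x:x+w],None,fx=s,fy=s,interpolation=cv2.INTER_CUBIC)
cv2.imwrite('pics/m4.png',np.vstack([c(a,150,110,160,70,5)[:290],c(a,150,150,160,60,5)*0+c(b,220,130,160,60,5)])[:590,:,::-1])
cv2.imwrite('pics/m4.png',np.hstack([c(a,150,110,130,120,3),c(b,230,130,130,120,3)])[:,:,::-1])
E
```

```text
[0.453259   0.04011785 0.07154817] [-2.76846476e-04  3.13800548e+00  1.89109674e-04] 0.0024735120958023346 [-1.17084781  0.51514213  1.21996147]
```

View pics/m4.png

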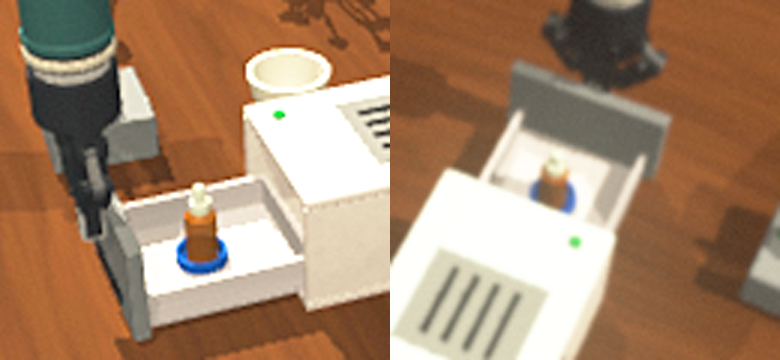

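The bottle stands upright in the blue ring (left panel, at (200,230)) and the fingers are touching the panel. I'll push now.

Call:
{"op": "play_rows", "data": {"commands": [[-0.3, 0, 0, 0, 0, 0], [-0.5, 0, 0, 0, 0, 0], [-0.7, 0, 0, 0, 0, 0], [-0.8, 0, 0, 0, 0, 0], [-0.8, 0, 0, 0, 0, 0]]}}

```text
time: 10.05
tool_pos: [0.4819, 0.0403, 0.0695]
tcp_rot: [0.0, -3.141, -0.001]
wrist_force: [-2.3, 0.9, -0.7]
width: -0.004
grip_force: 0.9
```

Call:
{"op": "play_rows", "data": {"commands": [[-0.8, 0, 0, 0, 0, 0], [-0.8, 0, 0, 0, 0, 0], [-0.8, 0, 0, 0, 0, 0], [-0.8, 0, 0, 0, 0, 0], [-0.8, 0, 0, 0, 0, 0]]}}

```text
time: 10.47
tool_pos: [0.5224, 0.0401, 0.0696]
tcp_rot: [0.0, -3.141, -0.0]
wrist_force: [-1.4, 1.2, -0.2]
width: -0.001
grip_force: 0.8
```

Call:
{"op": "play_rows", "data": {"commands": [[-0.8, 0, 0, 0, 0, 0], [-0.8, 0, 0, 0, 0, 0], [-0.8, 0, 0, 0, 0, 0], [-0.8, 0, 0, 0, 0, 0], [-0.8, 0, 0, 0, 0, 0]]}}

```text
time: 10.88
tool_pos: [0.5624, 0.0401, 0.0697]
tcp_rot: [0.0, -3.142, -0.0]
wrist_force: [-1.6, 1.4, 0.3]
width: 0.0
grip_force: 0.8
```

Call:
{"op": "play_rows", "data": {"commands": [[-0.6, 0, 0, 0, 0, 0], [-0.5, 0, 0, 0, 0, 0], [-0.4, 0, 0, 0, 0, 0], [-0.3, 0, 0, 0, 0, 0], [-0.2, 0, 0, 0, 0, 0]]}}

```text
time: 11.3
tool_pos: [0.582, 0.04, 0.0699]
tcp_rot: [-0.0, 3.141, -0.0]
wrist_force: [-1.4, 0.4, 2.1]
width: -0.003
grip_force: 0.6
```

Call:
{"op": "play_rows", "data": {"commands": [[-0.3, 0, 0, 0, 0, 0], [-0.3, 0, 0, 0, 0, 0], [-0.3, 0, 0, 0, 0, 0], [-0.2, 0, 0, 0, 0, 0], [0, 0, 0, 0, 0, 0]]}}

```text
time: 11.72
tool_pos: [0.5934, 0.04, 0.0699]
tcp_rot: [-0.0, 3.141, -0.0]
wrist_force: [0.3, 0.1, 0.3]
width: 0.001
grip_force: 0.0
```

Call:
{"op": "play_rows", "data": {"commands": [[-0.2, 0, 0, 0, 0, 0], [-0.2, 0, 0, 0, 0, 0], [0, 0, 0, 0, 0, 0]]}}

```text
time: 11.97
tool_pos: [0.5971, 0.04, 0.0698]
tcp_rot: [-0.0, 3.141, -0.0]
wrist_force: [0.2, -0.1, 0.1]
width: 0.002
grip_force: 0.0
```

Call:
{"op": "play_rows", "data": {"commands": [[-0.2, 0, 0, 0, 0, 0], [-0.2, 0, 0, 0, 0, 0], [0, 0, 0, 0, 0, 0]]}}

```text
time: 12.22
tool_pos: [0.5984, 0.04, 0.0697]
tcp_rot: [0.0, -3.136, 0.0]
wrist_force: [-7.6, -0.1, 7.1]
width: 0.005
grip_force: 4.1
```

Call:
{"op": "play_rows", "data": {"commands": [[-0.15, 0, 0, 0, 0, 0], [-0.15, 0, 0, 0, 0, 0], [0, 0, 0, 0, 0, 0]]}}

```text
time: 12.47
tool_pos: [0.5982, 0.04, 0.0697]
tcp_rot: [0.001, -3.13, 0.001]
wrist_force: [-17.0, -0.7, 15.1]
width: -0.001
grip_force: 8.8
```

Call:
{"op": "play_rows", "data": {"commands": [[-0.1, 0, 0, 0, 0, 0], [-0.1, 0, 0, 0, 0, 0], [0, 0, 0, 0, 0, 0]]}}

```text
time: 12.72
tool_pos: [0.5982, 0.04, 0.0697]
tcp_rot: [0.001, -3.125, 0.001]
wrist_force: [-23.1, -0.0, 19.5]
width: -0.001
grip_force: 11.9
```

Call:
{"op": "play_rows", "data": {"commands": [[1, 0, 0, 0, 0, 0], [2, 0, 0, 0, 0, 0], [2, 0, 0, 0, 0, 0], [1, 0, -3, 0, 0, 0], [0, 0, -4, 0, 0, 0]]}}

```text
time: 13.13
tool_pos: [0.5392, 0.0399, 0.1353]
tcp_rot: [0.0, -3.13, 0.001]
wrist_force: [0.5, 0.2, -1.2]
width: -0.001
grip_force: 0.0
```

Call:
{"op": "play_rows", "data": {"commands": [[1, 3, -3, 0, 0, 0], [1, 4, 0, 0, 0, 0], [0.9, 4, 0, 0, 0, 0], [0, 4, 0, 0, 0, 0], [0, 4, 0, 0, 0, 0]]}}

```text
time: 13.55
tool_pos: [0.517, 0.2305, 0.1694]
tcp_rot: [0.0, 3.139, 0.001]
wrist_force: [1.3, -0.2, 0.1]
width: 0.002
grip_force: 0.0
```

Call:
{"op": "play_rows", "data": {"commands": [[0, 4, 0, 0, 0, 0], [0, 3.4, 0, 0, 0, 0], [0, 0, 0, 0, 0, 0], [0, 0, 0, 0, 0, 0]]}}

```text
time: 13.88
tool_pos: [0.517, 0.3047, 0.1685]
tcp_rot: [-0.006, 3.141, 0.0]
wrist_force: [-0.4, -0.0, -0.1]
width: -0.003
grip_force: 0.0
```

```bash
python3 - <<'E'
from h import *
np.set_printoptions(precision=4,suppress=True)
s=sensors.read_state();print(s['tool_pos'],s['tcp_rot'],s['width'],s['wrist_force'])
w,k=snap('wrist','w5.png');a,ii=snap('side','d5.png'); b,jj=snap('scene','s5.png')
def c(m,x,y,w,h,s): return cv2.resize(m[y:y+h,x:x+w],None,fx=s,fy=s,interpolation=cv2.INTER_CUBIC)
o=np.zeros((590,800,3),np.uint8); o[:384,:512]=w
o[:288,512:800]=c(a,150,100,96,96,3); o[390:590,:400]=c(b,220,130,200,100,2); o[290:590,512:800]=c(a,195,120,96,100,3)
cv2.imwrite('pics/m5.png',o[:,:,::-1])
h=cv2.cvtColor(w[:,:,::-1].copy(),cv2.COLOR_BGR2HSV)
m=(((h[...,0]<6)|(h[...,0]>174))&(h[...,1]>200)&(h[...,2]>120)).astype(np.uint8)
C=max(cv2.findContours(m,0,2)[0],key=cv2.contourArea); e=cv2.fitEllipse(C); print(e, ray(k,*e[0],.09))
np.savez('w5.npz',**{q:np.array(v) for q,v in k.items()})
m=((h[...,0]>45)&(h[...,0]<80)&(h[...,1]>120)).astype(np.uint8)
for C in cv2.findContours(m,0,2)[0]:
    if cv2.contourArea(C)>20: print('green',cv2.boundingRect(C))
E
```

```text
[0.517  0.3047 0.1685] [-0.0057  3.1407  0.0003] -0.0029290213432403263 [-0.3982 -0.0248 -0.1395]
((250.7725067138672, 197.76695251464844), (53.62398910522461, 54.57720184326172), 84.18031311035156) [0.511 0.303 0.09 ]
green (296, 182, 16, 21)
green (191, 179, 15, 20)
```

View pics/m5.png

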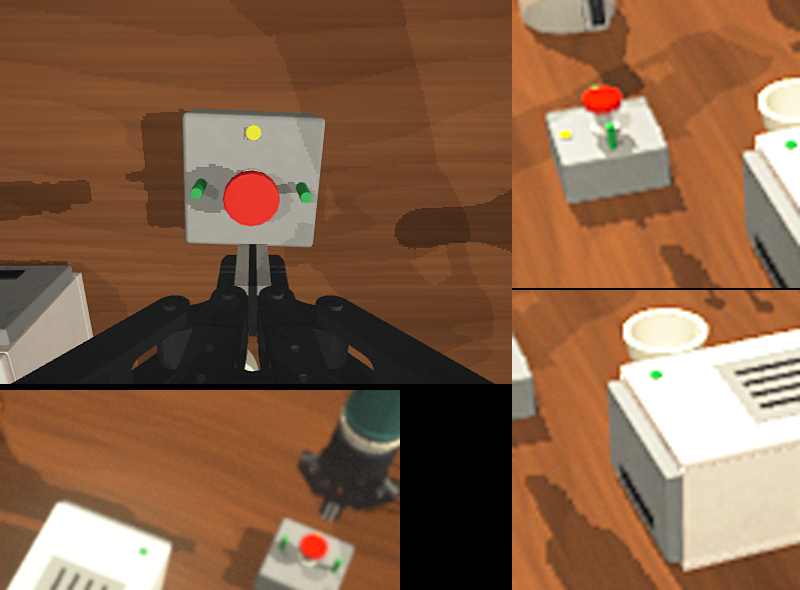

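The drawer is fully shut: the panel is flush with the mixer face. The red head is at wrist (251,198), between the green pegs at (198,190) and (304,192). Next is the approach.

Call:
{"op": "play_rows", "data": {"commands": [[0.25, -0.1, 2, 0, 0, 0], [0, 0, 3, 0, 0, 0], [0, 0, 1.5, 0, 0, 0], [0, 0, 0.6, 0, 0, 0], [0, 0, 0, 0, 0, 0]]}}

```text
time: 14.45
tool_pos: [0.5133, 0.2996, 0.0955]
tcp_rot: [-0.003, -3.138, 0.003]
wrist_force: [0.4, -0.6, 0.1]
width: 0.004
grip_force: 0.0
```

Call:
{"op": "play_rows", "data": {"commands": [[0, 0, 0, 0, 0, 0], [0, 0, 0, 0, 0, 0], [0, 0, 0, 0, 0, 0]]}}

```text
time: 14.7
tool_pos: [0.5159, 0.3021, 0.0993]
tcp_rot: [0.0, 3.139, 0.002]
wrist_force: [1.1, -0.1, -0.1]
width: -0.0
grip_force: 0.0
```

Call:
{"op": "play_rows", "data": {"commands": [[0, 0, 0.3, 0, 0, 0], [0, 0, 0.2, 0, 0, 0], [0, 0, 0.1, 0, 0, 0], [0, 0, 0, 0, 0, 0], [0, 0, 0, 0, 0, 0]]}}

```text
time: 15.12
tool_pos: [0.5143, 0.3017, 0.0913]
tcp_rot: [0.001, -3.141, 0.0]
wrist_force: [0.4, 0.2, -0.1]
width: -0.005
grip_force: 0.0
```

Call:
{"op": "play_rows", "data": {"commands": [[0, 0, 0.2, 0, 0, 0], [0, 0, 0.2, 0, 0, 0], [0, 0, 0.2, 0, 0, 0], [0, 0, 0.1, 0, 0, 0], [0, 0, 0, 0, 0, 0]]}}

```text
time: 15.53
tool_pos: [0.5148, 0.302, 0.0847]
tcp_rot: [-0.0, 3.141, 0.001]
wrist_force: [0.0, -0.9, 4.7]
width: -0.0
grip_force: 2.1
```

Call:
{"op": "play_rows", "data": {"commands": [[0, 0, 0.15, 0, 0, 0], [0, 0, 0.15, 0, 0, 0], [0, 0, 0.1, 0, 0, 0], [0, 0, 0, 0, 0, 0], [0, 0, 0, 0, 0, 0]]}}

```text
time: 15.95
tool_pos: [0.5148, 0.302, 0.0807]
tcp_rot: [-0.0, 3.141, 0.001]
wrist_force: [-0.7, 0.4, 4.3]
width: 0.001
grip_force: 2.7
```

Call:
{"op": "play_rows", "data": {"commands": [[0, 0, 0.1, 0, 0, 0], [0, 0, 0, 0, 0, 0], [0, 0, 0, 0, 0, 0], [0, 0, 0, 0, 0, 0]]}}

```text
time: 16.28
tool_pos: [0.5148, 0.302, 0.0798]
tcp_rot: [-0.0, 3.141, 0.001]
wrist_force: [-0.9, 0.1, 6.3]
width: 0.0
grip_force: 2.8
```

Call:
{"op": "play_rows", "data": {"commands": [[0, 0, 0.1, 0, 0, 0], [0, 0, 0.08, 0, 0, 0], [0, 0, 0, 0, 0, 0], [0, 0, 0, 0, 0, 0], [0, 0, 0, 0, 0, 0]]}}

```text
time: 16.7
tool_pos: [0.5148, 0.302, 0.0781]
tcp_rot: [-0.0, 3.141, 0.001]
wrist_force: [-0.5, -0.5, 6.6]
width: -0.001
grip_force: 3.0
```

```bash
python3 - <<'E'
from h import *
np.set_printoptions(precision=4,suppress=True)
F=[];Z=[]
for n in range(14):
    a=optics.read_camera('side' if n%2 else 'wrist'); s=sensors.read_state(); F.append(s['wrist_force'][2]); Z.append(s['tool_pos'][2])
    if n%2: A=a
    else: W=a
print(np.mean(F),np.std(F)/14**.5,np.mean(Z))
i=optics.camera_info('side');k=optics.camera_info('wrist')
x,y=.5145,.303
for z in (.072,.078,.084): print(z,'side peg',proj(i,(x,y-.04,z)),'head near edge',proj(i,(x,y-.02,z)),'left',proj(i,(x-.02,y,z)),'wrist',proj(k,(x-.02,y,z)),proj(k,(x-.0,y+.04,z)))
c=cv2.resize(A[110:180,150:220],None,fx=6,fy=6,interpolation=cv2.INTER_CUBIC)[:420,:380]
w=cv2.resize(W[150:290,150:350],None,fx=2.1,fy=3,interpolation=cv2.INTER_CUBIC)[:420]
cv2.imwrite('pics/m6.png',np.hstack([c,w])[:,:,::-1])
E
```

```text
6.145519713221347 0.13786523484940427 0.0781226451045717
0.072 side peg [182.9629 143.2564] head near edge [181.4394 140.0761] left [173.6254 138.1221] wrist [255.7493 217.2256] [337.5492 255.4769]
0.078 side peg [182.7783 141.5618] head near edge [181.2529 138.3908] left [173.4209 136.4428] wrist [255.8714 222.0954] [340.5997 261.5317]
0.084 side peg [182.5928 139.8586] head near edge [181.0655 136.6971] left [173.2153 134.7553] wrist [256.0029 227.3424] [343.8771 268.0369]
```

View pics/m6.png

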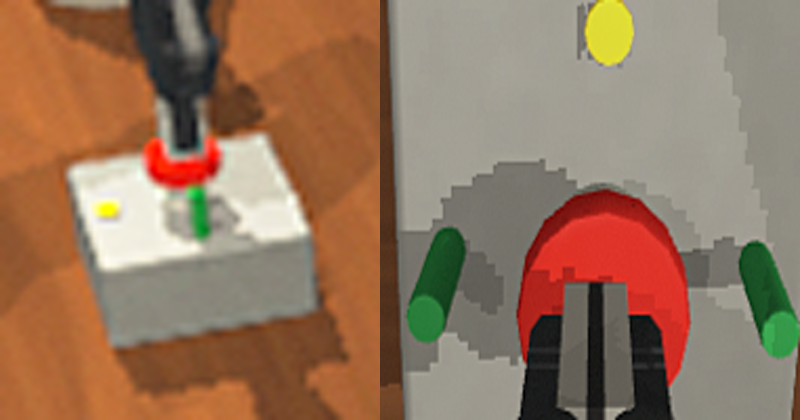

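Call:
{"op": "play_rows", "data": {"commands": [[0, 0, 0.03, 0, 0, 0], [0, 0, 0, 0, 0, 0], [0, 0, 0, 0, 0, 0], [0, 0, 0, 0, 0, 0]]}}

```text
time: 17.73
tool_pos: [0.5148, 0.302, 0.0778]
tcp_rot: [-0.0, 3.141, 0.001]
wrist_force: [-2.7, -0.1, 6.8]
width: -0.001
grip_force: 3.1
```

```bash
python3 - <<'E'
from h import *
F=[]
for n in range(12):
    W=optics.read_camera('wrist'); s=sensors.read_state(); F.append(s['wrist_force'][2])
print(np.mean(F),s['tool_pos'],s['time'])
k=optics.camera_info('wrist'); print([ (z,proj(k,(.4945,.303,z))[1]) for z in (.066,.078)])
for u in (240,245,250,255): print(u,[tuple(int(q) for q in W[v,u]) for v in range(208,228)][::1])
E
```

```text
6.092586065047687 [0.51479562 0.3019761  0.07785011] 18.3333
[(0.066, np.float64(212.89952352529377)), (0.078, np.float64(222.33320922497805))]
240 [(164, 161, 149), (160, 158, 147), (112, 111, 102), (115, 113, 105), (117, 115, 107), (119, 115, 107), (117, 117, 110), (115, 116, 108), (116, 53, 49), (118, 13, 12), (120, 19, 13), (124, 21, 22), (125, 23, 18), (132, 27, 21), (137, 23, 18), (161, 31, 25), (211, 51, 42), (229, 60, 50), (224, 56, 47), (223, 55, 45)]
245 [(162, 158, 147), (161, 157, 147), (162, 159, 147), (165, 162, 152), (163, 160, 149), (101, 104, 93), (102, 100, 91), (115, 9, 3), (119, 23, 16), (119, 21, 15), (123, 23, 20), (129, 24, 20), (136, 22, 20), (142, 25, 20), (166, 33, 25), (235, 67, 56), (226, 59, 48), (224, 57, 45), (224, 55, 42), (223, 50, 38)]
250 [(162, 157, 147), (163, 159, 148), (165, 161, 151), (156, 153, 142), (94, 96, 86), (101, 102, 91), (118, 25, 23), (117, 16, 13), (118, 21, 14), (127, 25, 21), (133, 23, 20), (139, 25, 22), (144, 23, 21), (164, 33, 23), (221, 58, 50), (227, 59, 49), (224, 58, 45), (224, 55, 43), (223, 52, 41), (223, 50, 40)]
255 [(162, 159, 149), (164, 160, 150), (163, 159, 148), (116, 117, 106), (103, 106, 95), (106, 50, 41), (118, 14, 10), (123, 19, 16), (129, 22, 15), (136, 25, 20), (143, 25, 20), (151, 27, 21), (163, 30, 22), (207, 49, 41), (229, 61, 51), (224, 59, 47), (223, 53, 44), (224, 53, 45), (223, 49, 39), (223, 49, 38)]
```

```bash
python3 -c "
from workcell import order
print(order.finish_job())"
```

```text
the job is handed in; nothing more can be done
None
```

The job is handed in: the white-topped bottle is upright in the seat, the drawer is shut, and the plunger is still held at peg level. The tool read 77.9 mm against the pegs' 78 mm and the wrist view agreed. The spring force averaged 6.1 N, a little under the nominal 6.6 N. I saw no contact with the other bottles or the mortar, though I took no final picture of the bottles. No verdict came back from the hand-in.

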